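Take an eyepiece out of the chuck and hold it up on its side

TASK

A microscope eyepiece is clamped upright in the small bench chuck. Crank the chuck's ring anticlockwise (seen from above) by its upright handle, a little more than one full turn, up to its stop or just short of it, so that the three jaws are wide open; only then take the eyepiece by its head and draw it straight up out of the jaws, turn it over on its side so that it lies roughly level and the lens in its narrow lower end can be looked at, and finish holding it still like that at least 20 cm above the desk, in the gripper alone. Leave the other things on the desk where they are.

Things in the scene. Friction and masses are not known exactly. Their poses are not given: they have to be found in the camera images.
- chuck: self-centring three-jaw scroll chuck, axis upright, fixed to the desk: grey round base 132 mm across, dark knurled scroll ring 104 mm across with a crank, steel face 92 mm across at 34 mm above the desk; the jaws stand on the face up to 50 mm above the desk, within 46 mm of the axis, and have white nylon fronts. Origin on the axis at desk level, z up. It may stand at any yaw
- chuck_ring (a joint): angle of the scroll ring in rad, grows anticlockwise seen from above. It starts near 0 (0 to 0.25), where the jaws clamp the eyepiece; each full turn moves every jaw 4 mm outward; the ring has a stop at 7.2. The jaws count as wide open beyond 6.55. It turns stiffly (about 1.5 N at the handle) and stays where it is left
- crank_handle (a point): middle of the grip part of the upright crank handle on the scroll ring: a black, freely spinning round grip 15 to 18 mm thick, from 25 to 78 mm above the desk (this point is 55 mm above it), 85 mm from the chuck's axis; it goes round with the ring. Nothing else on the chuck reaches so far out except the bar below it (up to 25 mm above the desk)
- eyepiece: black microscope eyepiece, 57 mm tall, 0.11 kg, standing on the chuck's face in the jaws with its narrow end down. Origin at the centre of the underside of the narrow end, 34 mm above the desk at the start; z along its axis to the wide end. Diameter 30 mm up to 23 mm from the origin (the jaws hold the lowest 16 mm), 38 mm from 23 to 44 mm, and the head 41 mm from 44 to 57 mm: the place to grip
- air_blower: loose black rubber blower, 51 x 126 x 51 mm, lying; leave it alone
- petri_a: loose petri dish, 64 mm across, 15 mm tall; leave it alone
- pin_tin: loose round tin, 55 mm across, 23 mm tall; leave it alone
- spare_objective: loose black round lens, 62 mm across, 37 mm tall; leave it alone
- jar_specimen: loose glass jar with a black lid, 64 mm across, 86 mm tall; leave it alone
Things that resemble listed ones, but are neither listed nor needed, are in the scene too. What is shaped like the eyepiece but orange or purple is not meant.

How it is judged:
By the outcome, as a careful person would: the job done as asked, in the order asked, and still so for the second after the job is handed in, while the arm keeps its last pose, push and grip.
It also fails if it takes over 69 s, if anything falls off the work surface, if the arm or the gripper's body presses on something with over 40 N, if the wrist force passes 120 N, or if a joint passes its speed limit or range.

ROBOT

A 7-joint arm with a two-finger parallel gripper is mounted at the origin on a cart in front of the work surface, level with it; the furniture and walls round the work are solid. World frame = base frame: x ahead of the robot, y to its left, z up, the work surface at z = 0. Lengths are in mm, angles in rad, forces in N, time in s.
With the tool pointing down it reaches from about 425 to 875 mm from the base axis. Payload 9.9 kg.
Tool frame: the origin (TCP) lies midway between the tips of the shut fingers; the grasp point (between the pads) lies 19 mm behind it; z points along the fingers, y is the line along which they close (so a half turn about z gives the same grasp; the last joint's range is limited). The gripper opens to 85 mm and grips with 20 to 120 N. Pads are 22 mm wide; open, the fingers measure 114 mm over their backs; the gripper's body (76 mm by 85 mm) begins 54 mm behind the grasp point. The pads swing forward as they close: fully open they stand 13 mm farther back than shut.
Start: joints at [1.055, 0.576, 0.025, 1.437, -0.015, 1.129, -0.057], TCP at [282.496, -613.046, 231.289] pointing down, gripper open.
Joint ranges: [-2.76, 2.76], [-0.34, 2.15], [-1.52, 1.57], [0.19, 2.46], [-1.09, 4.23], [0.17, 1.99], [-2.82, 2.82]. Speed limits (rad/s): [2.22, 2.22, 3.01, 3.01, 3.14, 3.14, 3.14].

INTERFACE

Orientations are given as [roll, pitch, yaw] about the fixed x, y, z axes, in that order (R = Rz(yaw) Ry(pitch) Rx(roll)).
In Python, from rig import telemetry, read_camera, arm gives the robot as it stands. The module is installed in compiled form; this text tells all that it offers.
- The arm moves only by the tool servo_tool, never from a script. Its argument "targets" is a list of rows, each a list of 3 entries, a list of its own where there are three numbers: the opening in per cent of the stroke, from 0 (shut) to 100 (fully open), then the shift along the tool's x, y, z in mm, then the turn, a rotation vector about the tool's x, y, z in degrees. A call has 1 to 12 rows; each row is the pose to reach, as a shift and turn from the pose commanded when the call began, along the tool's axes at that moment; what a row does not reach only later rows make up. A row lasts 1/8 s, in which the tool goes at most 62.5 mm and 10.7 degrees, less where a joint would pass 70% of its speed; a pose out of reach is approached as far as the arm can. A call with a gripper value outside its range is refused whole. The fingers move at their own pace and stop on an object; "grip_force" is the grip in N (left out, the last holds). Time passes only in rows, so rows that repeat a pose let the fingers close. It gives the time, the measured TCP pose, the force, the opening and the grip force at its end, in the units of the state.
- telemetry.sense(): the state, without advancing time (a new reading comes with each control period).
- read_camera(name): name is "scene" or "top" or "wrist"; returns a dict with "img" (480x640x3 uint8, blue, green, red), "fx", "fy", "cx", "cy" (pixels), "world_to_cam" (4x4, takes a point from world to camera coordinates); the wrist camera has in their place "mount" (4x4, takes a point from camera to tool coordinates, whose origin is the TCP and whose axes are the flange's). Camera axes: x right, y down, z forward; pixel columns grow to the right and rows downward; lengths in mm; the calibration is good to about 2 mm. The wrist camera is an equidistant fisheye: a pixel r from the principal point sees the ray r / f radians off the axis. A picture is of the moment at which its call begins: read the wrist's pose just before it. There is no depth.
- arm.close_job(): hands the job in; it is judged then, once.
The state is a dict: "clock": time; "joint_positions": joint angles; "dq": joint speeds; "joint_efforts": joint torques, N m; "tcp_pos": TCP position; "tool_rot": TCP orientation; "ft_force": force on the tool from outside, world axes, zero at the start; "moment": the same for the moment, N m; "finger_gap": opening from 0.0 (shut) to 1.0 (fully open); "grasp_force": force on a finger pad.
Only numpy, scipy, OpenCV 4.12 (cv2) and the standard library are available. Lean on these libraries where they do the work, as an engineer would, in place of code of your own. Each camera call takes 0.05 s, during which the arm holds its last target. There are 200 camera calls.

## Working session

There is one attempt and no reset: what is moved stays moved. The work goes in short steps, Python scripts to look and compute and a tool call to move; the robot and the scene stay as the last step left them, time stands still between calls to the robot, and variables do not carry over. Pictures are saved under pics/ and viewed, at most 10 in all, crops included, and the job is handed in when it is done.

Besides the shell and the picture viewer there is one more tool, called as name([rows], argument=value, ...), one row to a line, values as JSON. servo_tool: Moves the arm, as the interface text tells. Its arguments: {"type":"object","properties":{"targets":{"type":"array","items":{"type":"array"}},"grip_force":{"type":"number"}},"required":["targets"]}

```bash
mkdir -p pics; python3 - <<'E'
from rig import telemetry, read_camera
import cv2, numpy as np
s=telemetry.sense(); print(s)
for n in("scene","top"):
    c=read_camera(n); cv2.imwrite(f"pics/{n}0.png",c["img"]); np.save(n+"_cal.npy",{k:v for k,v in c.items() if k!="img"},allow_pickle=True)
    print(n,c["fx"],c["fy"],c["cx"],c["cy"],np.round(c["world_to_cam"],3).tolist())
E
```

```text
{'clock': 0.0, 'joint_positions': array([ 1.05518438,  0.57653072,  0.02478022,  1.43789936, -0.01498509,
        1.12899385, -0.05649574]), 'dq': array([-7.66525295e-04, -1.34016317e-03,  3.15164264e-04, -1.10399787e-05,
        3.27716973e-04, -8.23162558e-04, -9.73186775e-04]), 'joint_efforts': array([-8.86802013e-06, -7.65778828e+01,  2.25023076e+00, -2.85979879e+01,
        1.52042520e-02,  1.23927748e-02,  3.72682860e-05]), 'tcp_pos': array([ 282.34675919, -612.61846914,  230.44520118]), 'tool_rot': array([-3.13994605e+00,  6.46810854e-05,  4.31910439e-01]), 'ft_force': array([ 0.5785473 , -0.01178722,  0.4961815 ]), 'moment': array([-0.00267987,  0.02024999,  0.06075577]), 'grasp_force': 0.0, 'finger_gap': 0.9975874746172747}
scene 513.8699166342794 513.8699166342794 323.43937220163343 236.57883316128422 [[0.771, -0.636, -0.018, -373.025], [-0.287, -0.322, -0.902, 224.075], [0.568, 0.701, -0.431, 735.172], [0.0, 0.0, 0.0, 1.0]]
top 529.0628835875366 529.0628835875366 321.30456657584324 240.424048609419 [[0.014, -1.0, 0.001, 81.107], [-0.989, -0.014, -0.149, 569.192], [0.149, 0.002, -0.989, 1338.734], [0.0, 0.0, 0.0, 1.0]]
```

View pics/top0.png

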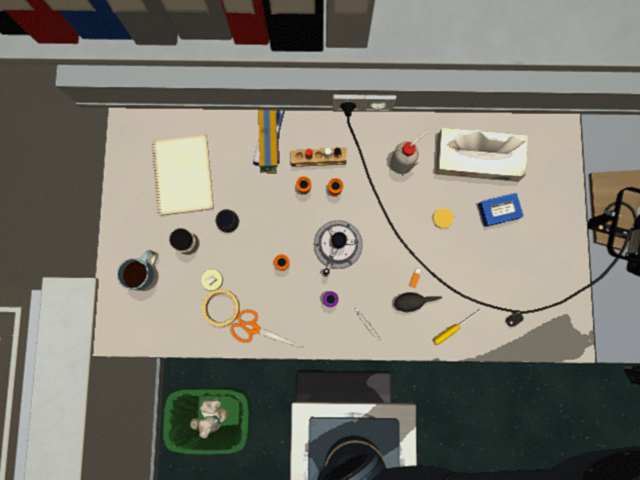

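View pics/scene0.png

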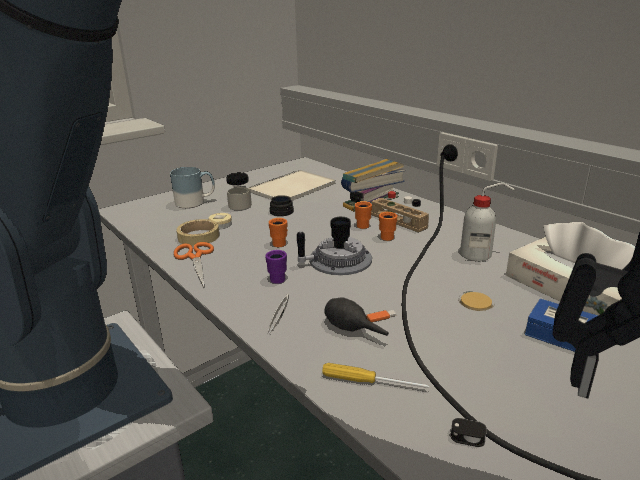

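```bash
python3 - <<'E'
import cv2
i=cv2.imread("pics/top0.png")[205:325,270:430]; cv2.imwrite("pics/t1.png",cv2.resize(i,None,fx=5,fy=5,interpolation=cv2.INTER_CUBIC))
E
cat > h.py <<'E'
import numpy as np
def unproj(cal,u,v,z):
    W=cal["world_to_cam"];R=W[:3,:3];t=W[:3,3];o=-R.T@t
    d=R.T@np.array([(u-cal["cx"])/cal["fx"],(v-cal["cy"])/cal["fy"],1]); return o+d*(z-o[2])/d[2]
def load(n): return np.load(n+"_cal.npy",allow_pickle=True).item()
E
```

```text
(no output)
```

View pics/t1.png

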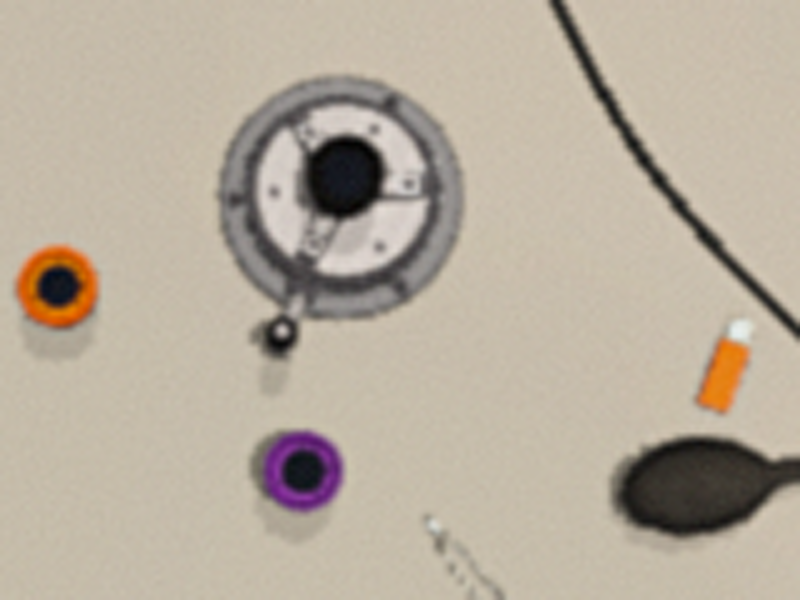

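```bash
python3 - <<'E'
from h import *
c=load("top")
for n,u,v,z in(("base",341,197,10),("face",345,189,34),("eye",346,176,91),("handle",282,331,78),("purple",303,470,57),("orange",58,287,57),("blowerL",620,485,25)):
    print(n,unproj(c,270+(u+.5)/5-.5,205+(v+.5)/5-.5,z).round(1))
E
```

```text
base [563.9  45.1  10. ]
face [564.7  43.7  34. ]
eye [562.9  45.1  91. ]
handle [485.4  76.2  78. ]
purple [416.6  64.4  57. ]
orange [508.3 191.3  57. ]
blowerL [ 412.5 -101.    25. ]
```

```bash
cat >> h.py <<'E'
from scipy.spatial.transform import Rotation as Ro
def rel(p0,rpy0,pts):
    R=Ro.from_euler("xyz",rpy0); return R.inv().apply(np.array(pts,float)-np.array(p0,float)).round(1)
E
python3 - <<'E'
from h import *
print(rel([282.5,-613,231.3],[3.1416,0,.4319],[[430,-330,231],[500,-50,231],[485.4,76.2,160]]))
E
```

```text
[[ 2.524e+02 -1.953e+02  3.000e-01]
 [ 4.332e+02 -4.203e+02  3.000e-01]
 [ 4.728e+02 -5.410e+02  7.130e+01]]
```

servo_tool([
  [60,[50,-39,0],[0,0,0]],
  [60,[101,-78,0],[0,0,-5]],
  [60,[151,-117,0],[0,0,-10]],
  [60,[202,-156,0],[0,0,-15]],
  [60,[252,-195,0],[0,0,-20]],
  [60,[288,-240,0],[0,0,-25]],
  [60,[324,-285,0],[0,0,-30]],
  [60,[360,-330,0],[0,0,-35]],
  [60,[396,-375,0],[0,0,-35]],
  [60,[433,-420,0],[0,0,-35]],
  [60,[453,-480,35],[0,0,-35]],
  [60,[472.8,-541,71],[0,0,-35]],
])

```text
clock: 1.6
tcp_pos: [487.5, 59.8, 169.9]
tool_rot: [3.141, -0.001, 1.042]
ft_force: [1.4, 0.7, -0.1]
finger_gap: 0.6
grasp_force: 0.0
```

servo_tool([
  [60,[0,0,0],[0,0,0]],
  [60,[0,0,0],[0,0,0]],
])

```text
clock: 1.85
tcp_pos: [487.6, 57.8, 170.4]
tool_rot: [-3.141, 0.001, 1.043]
ft_force: [0.5, -0.7, 1.2]
finger_gap: 0.601
grasp_force: 0.0
```

```bash
python3 - <<'E'
from rig import telemetry, read_camera
from h import *
import cv2
s=telemetry.sense(); c=read_camera("wrist"); cv2.imwrite("pics/w1.png",c["img"])
print(s); print({k:v for k,v in c.items() if k!="img"})
np.save("wrist_cal.npy",{k:v for k,v in c.items() if k!="img"},allow_pickle=True)
E
```

```text
{'clock': 1.85, 'joint_positions': array([-0.00956838,  0.38579003, -0.27994415,  1.98706037,  0.14758821,
        0.78857794, -0.9020591 ]), 'dq': array([ 0.02805117, -0.01003734,  0.01299738, -0.01035153, -0.00082122,
        0.00087855,  0.00051016]), 'joint_efforts': array([ -1.95748284, -54.1699791 ,  -2.78027974, -21.79778695,
        -0.11315321,  -0.06634697,  -0.07844706]), 'tcp_pos': array([487.55392085,  57.75494669, 170.3947045 ]), 'tool_rot': array([-3.14133615e+00,  7.55592034e-04,  1.04310956e+00]), 'ft_force': array([ 0.50333494, -0.65606608,  1.21832419]), 'moment': array([-0.02857616, -0.02344986, -0.00208897]), 'grasp_force': 0.0, 'finger_gap': 0.6006679850170807}
{'fx': 371.64829954431775, 'fy': 371.64829954431775, 'cx': 319.90779053029706, 'cy': 244.5747977247554, 'mount': array([[-4.55367301e-04, -9.60285798e-01, -2.79017883e-01,
         7.04696149e+01],
       [ 9.99999637e-01, -6.38209262e-04,  5.64466164e-04,
         2.88565087e-01],
       [-7.20120638e-04, -2.79017525e-01,  9.60285740e-01,
        -1.41671864e+02],
       [ 0.00000000e+00,  0.00000000e+00,  0.00000000e+00,
         1.00000000e+00]])}
```

View pics/w1.png

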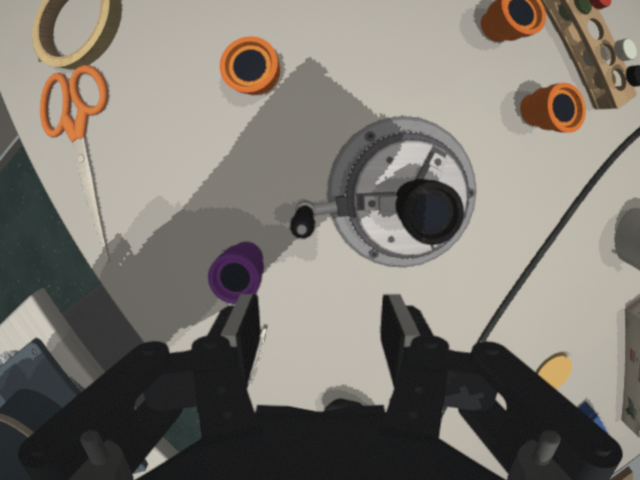

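```bash
cat >> h.py <<'E'
def wun(cal,p,rpy,u,v,z):
    d=np.array([u-cal["cx"],v-cal["cy"]]);r=np.hypot(*d);th=r/cal["fx"]
    ray=np.r_[d/r*np.sin(th),np.cos(th)]; M=cal["mount"]; R=Ro.from_euler("xyz",rpy).as_matrix()
    o=R@M[:3,3]+p; w=R@M[:3,:3]@ray; return o+w*(z-o[2])/w[2]
E
python3 - <<'E'
from h import *
c=load("wrist");p=np.array([487.55,57.75,170.4]);r=[-3.14134,.00076,1.04311]
for u,v,z in((302,229,78),(436,212,91)): print(wun(c,p,r,u,v,z).round(1))
print(rel(p,r,[[485,77,165],[485,77,44]]))
E
```

```text
[484.4  74.6  78. ]
[564.4  44.6  91. ]
[[ 15.4 -11.9   5.4]
 [ 15.4 -11.9 126.4]]
```

servo_tool([
  [60,[14,-11,0],[0,0,0]],
  [60,[14,-11,40],[0,0,0]],
  [60,[14,-11,80],[0,0,0]],
  [60,[14,-11,126],[0,0,0]],
  [60,[14,-11,126],[0,0,0]],
  [10,[14,-11,126],[0,0,0]],
  [5,[14,-11,126],[0,0,0]],
  [5,[14,-11,126],[0,0,0]],
  [5,[14,-11,126],[0,0,0]],
  [5,[14,-11,126],[0,0,0]],
], grip_force=25)

```text
clock: 3.15
tcp_pos: [484.8, 76.0, 46.4]
tool_rot: [3.141, -0.001, 1.043]
ft_force: [-6.3, 1.6, 8.5]
finger_gap: 0.195
grasp_force: 24.2
```

```bash
python3 - <<'E'
from h import *
r=[3.1416,0,1.043]; a=np.deg2rad(158.5); st=np.deg2rad(10.75)
f=lambda t:np.array([85*np.cos(t),85*np.sin(t),0])
for k in range(3):
    b=a+12*k*st; print(rel([0,0,0],r,[f(b+i*st)-f(b) for i in range(1,13)])[:,:2].tolist())
E
```

```text
[[-15.4, 3.9], [-29.9, 10.6], [-42.8, 19.9], [-53.8, 31.4], [-62.5, 44.8], [-68.5, 59.5], [-71.6, 75.1], [-71.8, 91.0], [-69.0, 106.7], [-63.3, 121.6], [-55.0, 135.2], [-44.2, 146.9]]
[[12.7, 9.6], [27.0, 16.6], [42.4, 20.8], [58.3, 22.1], [74.1, 20.4], [89.3, 15.8], [103.4, 8.4], [115.9, -1.5], [126.4, -13.5], [134.3, -27.3], [139.6, -42.3], [142.0, -58.1]]
[[-0.6, -15.9], [-4.1, -31.4], [-10.5, -46.0], [-19.5, -59.2], [-30.8, -70.4], [-44.0, -79.3], [-58.6, -85.7], [-74.1, -89.2], [-90.0, -89.7], [-105.8, -87.2], [-120.8, -81.9], [-134.5, -73.8]]
```

servo_tool([
  [5,[-15.4,3.9,0],[0,0,0]],
  [5,[-29.9,10.6,0],[0,0,0]],
  [5,[-42.8,19.9,0],[0,0,0]],
  [5,[-53.8,31.4,0],[0,0,0]],
  [5,[-62.5,44.8,0],[0,0,0]],
  [5,[-68.5,59.5,0],[0,0,0]],
  [5,[-71.6,75.1,0],[0,0,0]],
  [5,[-71.8,91.0,0],[0,0,0]],
  [5,[-69.0,106.7,0],[0,0,0]],
  [5,[-63.3,121.6,0],[0,0,0]],
  [5,[-55.0,135.2,0],[0,0,0]],
  [5,[-44.2,146.9,0],[0,0,0]],
])

```text
clock: 4.65
tcp_pos: [590.9, -34.9, 46.4]
tool_rot: [3.141, -0.003, 1.043]
ft_force: [-4.8, 8.9, 7.2]
finger_gap: 0.19
grasp_force: 24.9
```

servo_tool([
  [5,[12.7,9.6,0],[0,0,0]],
  [5,[27.0,16.6,0],[0,0,0]],
  [5,[42.4,20.8,0],[0,0,0]],
  [5,[58.3,22.1,0],[0,0,0]],
  [5,[74.1,20.4,0],[0,0,0]],
  [5,[89.3,15.8,0],[0,0,0]],
  [5,[103.4,8.4,0],[0,0,0]],
  [5,[115.9,-1.5,0],[0,0,0]],
  [5,[126.4,-13.5,0],[0,0,0]],
  [5,[134.3,-27.3,0],[0,0,0]],
  [5,[139.6,-42.3,0],[0,0,0]],
  [5,[142.0,-58.1,0],[0,0,0]],
])

```text
clock: 6.15
tcp_pos: [612.8, 116.2, 46.5]
tool_rot: [3.138, -0.003, 1.042]
ft_force: [1.5, 0.1, 6.3]
finger_gap: 0.188
grasp_force: 24.7
```

servo_tool([
  [5,[-0.6,-15.9,0],[0,0,0]],
  [5,[-4.1,-31.4,0],[0,0,0]],
  [5,[-10.5,-46.0,0],[0,0,0]],
  [5,[-19.5,-59.2,0],[0,0,0]],
  [5,[-30.8,-70.4,0],[0,0,0]],
  [5,[-44.0,-79.3,0],[0,0,0]],
  [5,[-58.6,-85.7,0],[0,0,0]],
  [5,[-74.1,-89.2,0],[0,0,0]],
  [5,[-90.0,-89.7,0],[0,0,0]],
  [5,[-105.8,-87.2,0],[0,0,0]],
  [5,[-120.8,-81.9,0],[0,0,0]],
  [5,[-134.5,-73.8,0],[0,0,0]],
])

```text
clock: 7.65
tcp_pos: [479.8, 36.7, 46.2]
tool_rot: [3.14, -0.001, 1.043]
ft_force: [-2.3, 2.0, 14.5]
finger_gap: 0.19
grasp_force: 25.4
```

servo_tool([
  [5,[0,0,0],[0,0,0]],
  [5,[0,0,0],[0,0,0]],
])

```text
clock: 7.9
tcp_pos: [480.1, 35.7, 46.2]
tool_rot: [3.14, -0.0, 1.041]
ft_force: [-2.6, -2.1, 16.5]
finger_gap: 0.186
grasp_force: 25.6
```

servo_tool([
  [35,[0,0,0],[0,0,0]],
  [35,[0,0,0],[0,0,0]],
  [35,[0,0,0],[0,0,0]],
  [35,[0,0,-30],[0,0,0]],
  [35,[0,0,-65],[0,0,0]],
  [85,[0,0,-110],[0,0,0]],
  [85,[25,34,-110],[0,0,0]],
  [85,[50,68,-110],[0,0,0]],
  [85,[50,68,-110],[0,0,0]],
  [85,[50,68,-110],[0,0,0]],
])

```text
clock: 9.15
tcp_pos: [562.7, 45.4, 153.9]
tool_rot: [-3.14, 0.001, 1.043]
ft_force: [-0.5, -0.4, -0.3]
finger_gap: 0.851
grasp_force: 0.0
```

```bash
python3 - <<'E'
from rig import telemetry, read_camera
from h import *
import cv2
s=telemetry.sense(); c=read_camera("wrist"); cv2.imwrite("pics/w2.png",c["img"])
t=read_camera("top")["img"]; cv2.imwrite("pics/t2.png",cv2.resize(t[205:325,270:430],None,fx=5,fy=5,interpolation=cv2.INTER_CUBIC))
print(s)
E
```

```text
{'clock': 9.15, 'joint_positions': array([ 0.03845402,  0.50469066, -0.30156997,  1.82556806,  0.19346687,
        0.84168427, -0.88539451]), 'dq': array([ 0.00147814, -0.01178962, -0.00120317,  0.01634299, -0.00037481,
       -0.00065871, -0.0010556 ]), 'joint_efforts': array([-6.87718322e-02, -6.46224260e+01, -2.83872306e+00, -2.40213686e+01,
        3.99152481e-02, -8.29257234e-02,  4.83734388e-03]), 'tcp_pos': array([562.66272135,  45.38788304, 153.94594216]), 'tool_rot': array([-3.14021642e+00,  9.66964803e-04,  1.04280972e+00]), 'ft_force': array([-0.52442777, -0.3888078 , -0.26345312]), 'moment': array([-0.01057592,  0.01584187, -0.02739772]), 'grasp_force': 0.0, 'finger_gap': 0.850700186612233}
```

View pics/w2.png

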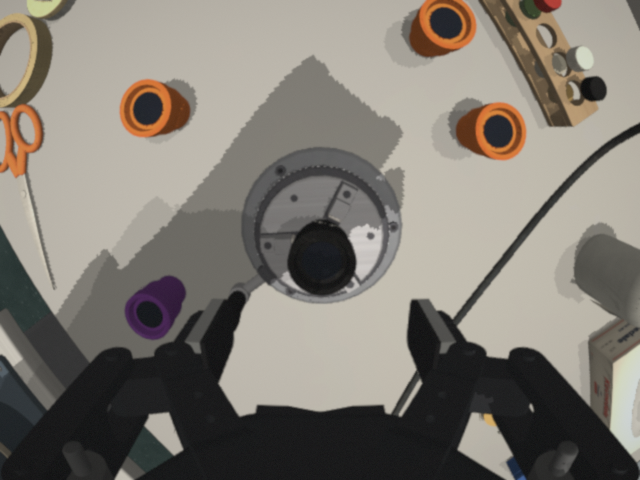

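```bash
python3 - <<'E'
from h import *
c=load("wrist");p=np.array([562.66,45.39,153.95]);r=[-3.1402,.00097,1.0428]
e=wun(c,p,r,322,259,91)
for u,v,z in((322,259,91),(242,292,78)):
    q=wun(c,p,r,u,v,z);print(q.round(1),np.degrees(np.arctan2(q[1]-44.6,q[0]-564)))
print(rel(p,r,[[e[0],e[1],61],[564,44.6,61]]))
E
```

```text
[565.1  46.6  91. ] 60.371627337782435
[506.9  49.2  78. ] 175.36667085144083
[[ 2.3  1.7 92.9]
 [ 0.1  1.7 92.9]]
```

View pics/t2.png

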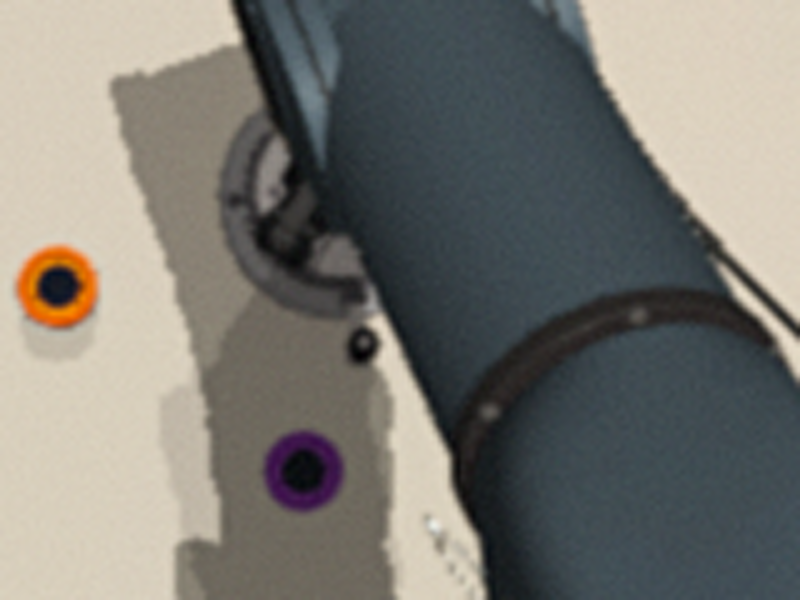

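servo_tool([
  [85,[1,1.7,0],[0,0,0]],
  [85,[1,1.7,35],[0,0,0]],
  [85,[1,1.7,70],[0,0,0]],
  [85,[1,1.7,93],[0,0,0]],
  [85,[1,1.7,93],[0,0,0]],
  [60,[1,1.7,93],[0,0,0]],
  [50,[1,1.7,93],[0,0,0]],
  [30,[1,1.7,93],[0,0,0]],
  [30,[1,1.7,93],[0,0,0]],
  [30,[1,1.7,93],[0,0,0]],
  [30,[1,1.7,93],[0,0,0]],
], grip_force=50)

```text
clock: 10.62
tcp_pos: [566.2, 45.6, 62.8]
tool_rot: [3.14, -0.001, 1.043]
ft_force: [-1.3, 0.2, 5.8]
finger_gap: 0.459
grasp_force: 49.4
```

servo_tool([
  [30,[0,0,-8],[0,0,0]],
  [30,[0,0,-18],[0,0,0]],
  [30,[0,0,-30],[0,0,0]],
  [30,[0,0,-60],[0,0,0]],
  [30,[0,0,-100],[0,0,0]],
  [30,[0,0,-140],[0,0,0]],
  [30,[0,0,-180],[0,0,0]],
  [30,[0,0,-220],[0,0,0]],
  [30,[0,0,-260],[0,0,0]],
  [30,[0,0,-290],[0,0,0]],
  [30,[0,0,-290],[0,0,0]],
])

```text
clock: 12.0
tcp_pos: [566.1, 45.8, 354.6]
tool_rot: [3.138, -0.003, 1.043]
ft_force: [-0.2, -0.4, -1.3]
finger_gap: 0.465
grasp_force: 50.5
```

```bash
python3 - <<'E'
from rig import telemetry, read_camera
import cv2
s=telemetry.sense(); print(s)
a=read_camera("wrist")["img"]; b=read_camera("scene")["img"]
import numpy as np
cv2.imwrite("pics/m3.png",cv2.resize(np.hstack([a,b]),(800,300)))
E
```

```text
{'clock': 12.0, 'joint_positions': array([ 0.06546071,  0.33790274, -0.33226693,  1.51448253,  0.11288995,
        1.30313931, -0.80683374]), 'dq': array([-0.00292693,  0.03249   ,  0.00519028,  0.06821303,  0.00625709,
       -0.04134309, -0.00443763]), 'joint_efforts': array([ 1.43218939e-01, -6.13262916e+01, -2.39179127e+00, -3.22156191e+01,
       -2.04473961e-02,  6.16541170e-01,  7.49290246e-02]), 'tcp_pos': array([566.14763546,  45.75057205, 354.57353114]), 'tool_rot': array([ 3.13775672e+00, -3.06001535e-03,  1.04267726e+00]), 'ft_force': array([-0.22077122, -0.40923988, -1.34133549]), 'moment': array([ 0.00218969, -0.03367041, -0.04405669]), 'grasp_force': 50.522918701171875, 'finger_gap': 0.46482793224345825}
```

View pics/m3.png

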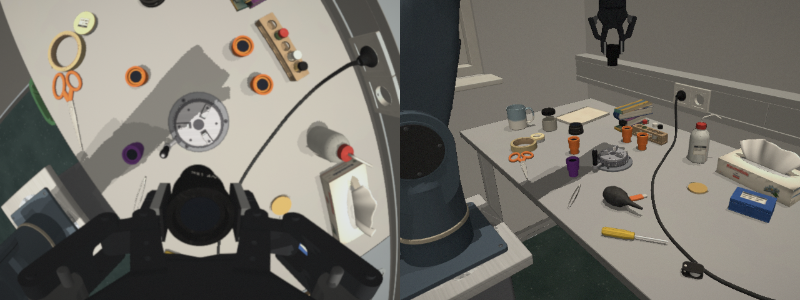

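servo_tool([
  [30,[28,-16,-5],[2.5,4.3,0]],
  [30,[56,-33,-10],[5,8.6,0]],
  [30,[84,-49,-17],[7.5,13,0]],
  [30,[112,-66,-25],[10,17.3,0]],
  [30,[112,-66,-25],[10,17.3,0]],
])

```text
clock: 12.72
tcp_pos: [564.2, 175.9, 375.4]
tool_rot: [-2.959, -0.299, 1.016]
ft_force: [0.5, 0.4, -1.4]
finger_gap: 0.456
grasp_force: 50.5
```

```bash
python3 -c "
from rig import telemetry
s=telemetry.sense();print(s['joint_positions'].round(3),s['tcp_pos'],s['tool_rot'],s['finger_gap'],s['grasp_force'])"
```

```text
[ 0.121  0.348 -0.434  1.512 -0.204  1.22  -0.748] [564.19880321 175.85449932 375.40423815] [-2.95942227 -0.29942183  1.01571905] 0.45572023153107255 50.51169276237488
```

```bash
python3 - <<'E'
from h import *
R=Ro.from_euler("xyz",[3.1416,0,1.043])*Ro.from_rotvec(np.deg2rad([10,17.3,0])); p=np.array([564.2,176,375.5])
W=p-R.as_matrix()[:,2]*380; print(W)
ax=(R.inv().apply([1,0,0])); print("axis",ax.round(3))
for a in range(8,113,8):
    Q=Ro.from_rotvec([-np.deg2rad(a),0,0])
    d=Q.apply(p-W)-(p-W); print(a,R.inv().apply(d).round(0),(-a*ax).round(1),(p+d).round(0))
E
```

```text
[563.72382342  46.14258391 732.62298266]
axis [0.503 0.864 0.001]
8 [-46.  27.  -4.] [-4.  -6.9 -0. ] [564. 125. 361.]
16 [-90.  53. -15.] [ -8.1 -13.8  -0. ] [564.  73. 354.]
24 [-134.   78.  -33.] [-12.1 -20.7  -0. ] [564.  20. 354.]
32 [-174.  101.  -58.] [-16.1 -27.6  -0. ] [564. -33. 361.]
40 [-211.  123.  -89.] [-20.1 -34.6  -0.1] [564. -84. 376.]
48 [-244.  142. -126.] [-24.2 -41.5  -0.1] [ 564. -132.  397.]
56 [-272.  159. -168.] [-28.2 -48.4  -0.1] [ 564. -177.  425.]
64 [-295.  172. -213.] [-32.2 -55.3  -0.1] [ 564. -218.  459.]
72 [-312.  182. -263.] [-36.2 -62.2  -0.1] [ 564. -253.  499.]
80 [-323.  189. -314.] [-40.3 -69.1  -0.1] [ 564. -283.  543.]
88 [-328.  192. -367.] [-44.3 -76.   -0.1] [ 564. -306.  590.]
96 [-326.  191. -420.] [-48.3 -82.9  -0.1] [ 564. -323.  641.]
104 [-318.  186. -472.] [-52.4 -89.9  -0.1] [ 564. -332.  693.]
112 [-304.  178. -522.] [-56.4 -96.8  -0.1] [ 564. -334.  746.]
```

servo_tool([
  [30,[-46,27,-4],[-4,-6.9,0]],
  [30,[-90,53,-15],[-8,-13.8,0]],
  [30,[-134,78,-33],[-12.1,-20.7,0]],
  [30,[-174,101,-58],[-16.1,-27.6,0]],
  [30,[-211,123,-89],[-20.1,-34.6,0]],
  [30,[-244,142,-126],[-24.2,-41.5,0]],
  [30,[-272,159,-168],[-28.2,-48.4,0]],
  [30,[-295,172,-213],[-32.2,-55.3,0]],
  [30,[-295,172,-213],[-32.2,-55.3,0]],
  [30,[-295,172,-213],[-32.2,-55.3,0]],
])

```text
clock: 13.98
tcp_pos: [564.5, -217.7, 459.0]
tool_rot: [2.69, 0.643, 0.89]
ft_force: [-0.3, 0.5, -0.8]
finger_gap: 0.463
grasp_force: 50.6
```

```bash
python3 - <<'E'
from rig import telemetry
from h import *
s=telemetry.sense();print(s['joint_positions'].round(3),s['tcp_pos'],s['finger_gap'],s['grasp_force'])
R=Ro.from_euler("xyz",s['tool_rot']);z=R.as_matrix()[:,2];print("z",z)
ax=R.inv().apply([1,0,0]);p=z*380
for a in range(8,57,8):
    d=Ro.from_rotvec([-np.deg2rad(a),0,0]).apply(p)-p; print(a,R.inv().apply(d).round(0),(-a*ax).round(1))
E
```

```text
[-0.039  0.326 -0.147  1.514  0.799  1.509 -0.848] [ 564.53869341 -217.70344942  458.97398987] 0.4625311693585285 50.580191016197205
z [-5.45001024e-04 -6.93659697e-01 -7.20302664e-01]
8 [-46.  27.  -4.] [-4.  -6.9  0. ]
16 [-90.  53. -15.] [ -8.1 -13.8   0. ]
24 [-134.   78.  -33.] [-12.1 -20.7   0. ]
32 [-174.  101.  -58.] [-16.1 -27.6   0. ]
40 [-211.  123.  -89.] [-20.1 -34.6   0. ]
48 [-244.  142. -126.] [-24.2 -41.5   0. ]
56 [-272.  159. -168.] [-28.2 -48.4   0. ]
```

servo_tool([
  [30,[-46,27,-4],[-4,-6.9,0]],
  [30,[-90,53,-15],[-8,-13.8,0]],
  [30,[-134,78,-33],[-12.1,-20.7,0]],
  [30,[-174,101,-58],[-16.1,-27.6,0]],
  [30,[-211,123,-89],[-20.1,-34.6,0]],
  [30,[-236,138,-117],[-23.1,-39.8,0]],
  [30,[-236,138,-117],[-23.1,-39.8,0]],
  [30,[-236,138,-117],[-23.1,-39.8,0]],
  [30,[-236,138,-117],[-23.1,-39.8,0]],
  [30,[-236,138,-117],[-23.1,-39.8,0]],
  [30,[-236,138,-117],[-23.1,-39.8,0]],
])

```text
clock: 15.35
tcp_pos: [564.8, -333.7, 733.8]
tool_rot: [1.571, 1.043, -0.002]
ft_force: [-0.2, -0.6, -0.7]
finger_gap: 0.461
grasp_force: 50.7
```

```bash
python3 - <<'E'
from rig import telemetry, read_camera
from h import *
import cv2
s=telemetry.sense();print(s['joint_positions'].round(3),s['dq'].round(3),s['tcp_pos'])
print("z",Ro.from_euler("xyz",s['tool_rot']).as_matrix()[:,2])
a=read_camera("wrist")["img"]; b=read_camera("scene")["img"]; t=read_camera("top")["img"]
cv2.imwrite("pics/m4.png",cv2.resize(np.vstack([np.hstack([a,b]),np.hstack([t,t*0])]),(800,600)))
E
```

```text
[-0.138  0.318  0.01   1.488  1.537  1.697 -0.765] [-0.003  0.001  0.002 -0.002  0.003  0.     0.001] [ 564.76948895 -333.66985776  733.84858795]
z [-2.06683032e-03 -9.99997861e-01  8.20162110e-05]
```

View pics/m4.png

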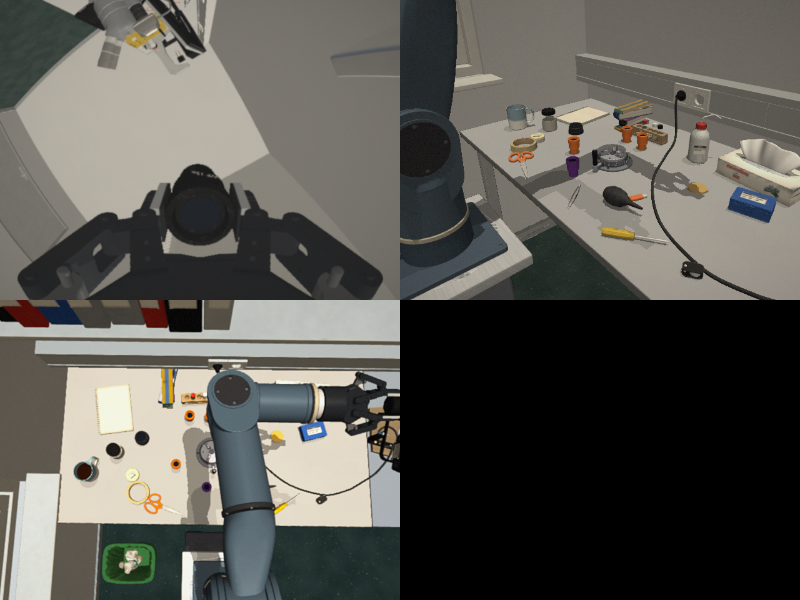

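```bash
python3 -c "
from rig import arm
print(arm.close_job())"
```

```text
the job is handed in; nothing more can be done
None
```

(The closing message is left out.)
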